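# Ready the vase and hold the damp box lid below its balance point

## Task

Stand the small grey vase upright in the middle of the raised iron stand and let go of it, so that it waits there to go into the damp box. Then take the bar of the damp box's sprung lid, raise the lid a little past its balance point (46 degrees open) without letting it go near its fully open stop, ease it back and finish still holding it just below that point, within ten degrees, so that it would close by itself once let go. Leave the jar, the can and the bottle alone.

Things in the scene. Friction and masses are not known exactly. Their poses are not given: they have to be found in the camera images.
- vase: The small vase, plain grey clay, standing loose on the bench: solid, a straight round body 50 mm across from the foot to 85 mm up, a neck 36 mm across, a flared lip 46 mm across at the top, 112 mm high, about 0.2 kg. Origin: centre of its foot; z up along its axis.
- stand: Round dark cast-iron pedestal stand, fixed to the bench, does not turn: foot 104 mm across, thin stem 22 mm, flat round head 70 mm across whose upper face is 90 mm above the bench. Origin: centre of its underside; z up.
- stand_top (a point): Centre of the upper face of the stand's head, 90 mm above the bench.
- box: The damp box: open plywood box fixed to the bench, 190 mm (its x) by 240 mm (its y) and 120 mm high, closed by the lid on top. Origin: centre of its underside; its -x side faces the robot (turned up to 0.25 rad), z up.
- lid (a joint): Opening angle of the damp box lid, rad: 0 closed, grows as the bar rises, stop at 1.40. The lid (0.9 kg) is sprung: balance point at 0.80 rad (46 degrees). Below it the lid falls shut by itself, above it swings open by itself to the stop; next to no hinge friction, so it stays nowhere unheld. Force needed at the bar: 1.5 N up when closed, under 3 N either way elsewhere.
- lid_bar (a point): Middle of the lid's steel bar handle: round, 12 mm thick, 100 mm long along the box's y, 40 mm in front of the lid's front edge (34 mm free gap) on two arms at its ends. Lid closed: 126 mm above the bench, 135 mm to -x (robot's side) of the box's origin. Turns with the lid: 230 mm from the hinge, 6 mm above the lid's underside plane. The round bar can turn in a pinch.
- lid_hinge (a point): Middle of the lid's hinge axis (along the box's y) on the box's far top rim: 120 mm above the bench, 95 mm to +x of the box's origin in the box's frame. The lid is a wood slab 190 x 240 x 12 mm with two dark strips across it.
- jar: Bystander: amber glass jar with steel cap, 66 mm across, 85 mm high, loose. Origin: centre of its underside.
- can: Bystander: open steel can, 80 mm across, 100 mm high, loose. Origin: centre of its underside.
- bottle: Bystander: white plastic bottle, 60 mm across, 115 mm high, loose. Origin: centre of its underside.

How it is judged:
By the outcome, as a careful person would: the job done as asked, in the order asked, and still so for the second after the job is handed in, while the arm keeps its last pose, push and grip.
It also fails if it takes over 61 s, if anything falls off the work surface, if the arm or the gripper's body presses on something with over 40 N, if the wrist force passes 120 N, or if a joint passes its speed limit or range.

## Robot

A 6-joint arm with a two-finger parallel gripper is mounted at the origin on the work surface. World frame = base frame: x ahead of the robot, y to its left, z up, the work surface at z = 0. Lengths are in mm, angles in rad, forces in N, time in s.
With the tool pointing down it reaches from about 350 to 775 mm from the base axis. Payload 7.3 kg.
Tool frame: the origin (TCP) lies on the mounting face of the last link; the fingertips stand 178 mm ahead of it and the grasp point (between the pads) lies 159 mm ahead of it; z points along the fingers, y is the line along which they close (so a half turn about z gives the same grasp; the last joint's range is limited). The gripper opens to 92 mm and grips with 3 to 60 N. Pads are 19 mm wide; open, the fingers measure 130 mm over their backs; the gripper's body (75 mm by 190 mm) begins 47 mm behind the grasp point.
Start: joints at [-1.448, 0.342, 1.524, -0, 1.275, -0.146], TCP at [139.447, -506.145, 404.741] pointing down, gripper open.
Joint ranges: [-2.53, 2.53], [-0.77, 2.02], [0.04, 2.7], [-1, 4.14], [0.28, 2.66], [-3.11, 3.11]. Speed limits (rad/s): [2.57, 2.57, 3.14, 3.14, 3.14, 3.14].

## Interface

Orientations are given as [roll, pitch, yaw] about the fixed x, y, z axes, in that order (R = Rz(yaw) Ry(pitch) Rx(roll)).
In Python, from plant import bot, workorder, capture gives the robot as it stands (bot), with the cameras as plain functions and the job (workorder).
- The arm moves only by the shell command python3 shift.py 'ROWS'. ROWS is a JSON list of rows, 1 to 5 of them, each of 5 numbers: the finger opening in mm, then dx, dy, dz in mm, then a turn about the tool's z in rad; each row is the pose to reach, as a shift and turn from the pose commanded when the command began, along the tool's axes at that moment; what a row does not reach only later rows make up. A row lasts 1/8 s, in which the tool goes at most 62.5 mm and 0.188 rad, less where a joint would pass 70% of its speed; a pose out of reach is approached as far as the arm can. The fingers move at their own pace and stop on an object; the grip force is fixed at half the most. Time passes only in rows, so rows that do not move let the fingers close. It prints the time, the measured TCP pose, the force, the opening and the grip force at its end.
- bot.get_obs(): the state, without advancing time (a new reading comes with each control period).
- capture(name): name is "side" or "top" or "wrist"; returns a dict with "color" (384x512x3 uint8, red, green, blue), "K" (3x3 intrinsics, pixels), "R" (3x3) and "t" (3): a world point X has camera coordinates R X + t. Camera axes: x right, y down, z forward; pixel columns grow to the right and rows downward; lengths in mm; the calibration is good to about 2 mm. The wrist camera is an equidistant fisheye: a pixel r from the principal point sees the ray r / f radians off the axis. A picture is of the moment at which its call begins. There is no depth.
- workorder.close_job(): hands the job in; it is judged then, once.
The state is a dict: "time": time; "joint_positions": joint angles; "dq": joint speeds; "tau": joint torques, N m; "tool_pos": TCP position; "tcp_rot": TCP orientation; "contact_force": force on the tool from outside, world axes, zero at the start; "moment": the same for the moment, N m; "grip_width": finger opening in mm; "finger_force": force on a finger pad.
Only numpy, scipy, OpenCV 4.12 (cv2) and the standard library are available. Lean on these libraries where they do the work, as an engineer would, in place of code of your own. Each camera call takes 0.05 s, during which the arm holds its last target. There are 200 camera calls.

## Working session

There is one attempt and no reset: what is moved stays moved. The work goes in short steps, Python scripts to look and compute and a shell command to move; the robot and the scene stay as the last step left them, time stands still between calls to the robot, and variables do not carry over. Pictures are saved under pics/ and viewed, at most 11 in all, crops included, and the job is handed in when it is done.

```bash
ls; mkdir -p pics
python3 - <<'E'
from plant import bot, workorder, capture
import cv2,numpy as np
o=bot.get_obs();print(o)
for n in("side","top"):
    c=capture(n);cv2.imwrite(f"pics/{n}0.png",c["color"][:,:,::-1]);np.savez(f"pics/{n}0.npz",**c);print(n,c["K"].tolist(),c["R"].round(3).tolist(),c["t"])
E
```

```text
pics
plant.py
shift.py
{'time': 0.0, 'joint_positions': array([-1.44800047e+00,  3.42705882e-01,  1.52498788e+00, -4.43074252e-06,
        1.27543094e+00, -1.46020324e-01]), 'dq': array([-0.00024487,  0.00049679,  0.00166894,  0.00165723,  0.00083366,
        0.00130671]), 'tau': array([ 3.33624957e-03, -4.31235230e+01, -2.44218636e+01,  7.20926025e-02,
        5.60331834e-02, -1.41792975e-04]), 'tool_pos': array([ 139.4288734 , -506.00738978,  404.06367975]), 'tcp_rot': array([-3.14007630e+00, -2.18723157e-04,  2.68817313e-01]), 'contact_force': array([-0.89082852,  0.40269443,  0.84137984]), 'moment': array([ 0.05965763, -0.05874506,  0.03242502]), 'finger_force': 0.0, 'grip_width': 91.693531938793}
side [[431.51751414656775, 0.0, 261.5039470208141], [0.0, 431.51751414656775, 186.4572124503076], [0.0, 0.0, 1.0]] [[-0.722, -0.692, 0.021], [-0.401, 0.393, -0.828], [0.565, -0.606, -0.561]] [436.38582513 328.05721575 926.3692106 ]
top [[370.71683855711564, 0.0, 251.64037266542755], [0.0, 370.71683855711564, 191.58559519167466], [0.0, 0.0, 1.0]] [[0.022, -1.0, 0.011], [-0.98, -0.023, -0.197], [0.197, -0.006, -0.98]] [  15.59364919  577.39516433 1112.59645277]
```

View pics/side0.png

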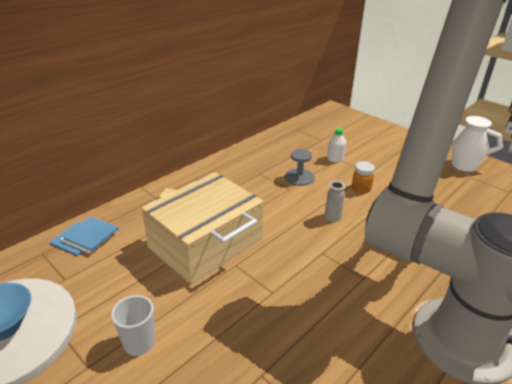

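View pics/top0.png

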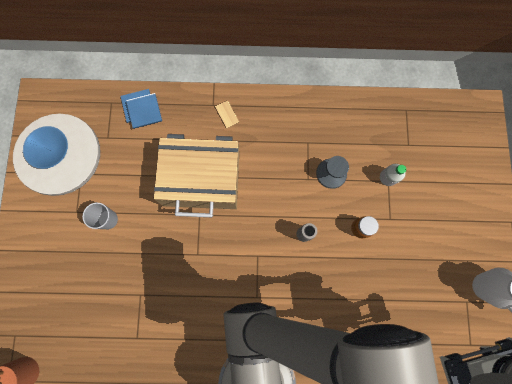

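The side view shows the vase (334,200), stand (300,165), jar, bottle, box and can. In the top view, the vase lip is at about (309,231), the stand head at (337,167), and the bar runs from about (178,214) to (212,215). Next I'll measure these with masks.

```bash
cat > h.py <<'E'
import numpy as np,cv2
def ray(c,uv):
    K,R,t=c["K"],c["R"],c["t"]
    d=R.T@np.linalg.solve(K,[uv[0],uv[1],1.]);return -R.T@t,d
def onz(c,uv,z):
    o,d=ray(c,uv);return o+d*(z-o[2])/d[2]
def proj(c,X):
    p=c["K"]@(c["R"]@np.asarray(X,float)+c["t"]);return p[:2]/p[2]
E
python3 - <<'E'
from h import *
T=np.load("pics/top0.npz");S=np.load("pics/side0.npz")
a=cv2.resize(T["color"][145:250,160:220],None,fx=6,fy=6,interpolation=3)[:,:,::-1]
a=cv2.resize(T["color"][130:250,150:250],None,fx=4,fy=4,interpolation=2)
b=cv2.resize(T["color"][150:250,290:385],None,fx=4,fy=4,interpolation=2)
b=cv2.copyMakeBorder(b,0,80,0,0,cv2.BORDER_CONSTANT)
cv2.imwrite("pics/c1.png",np.hstack([a,b])[:,:,::-1])
s=cv2.resize(S["color"][120:250,200:390],None,fx=4,fy=4,interpolation=2);cv2.imwrite("pics/c2.png",s[:,:,::-1])
E
```

```text
(no output)
```

View pics/c1.png

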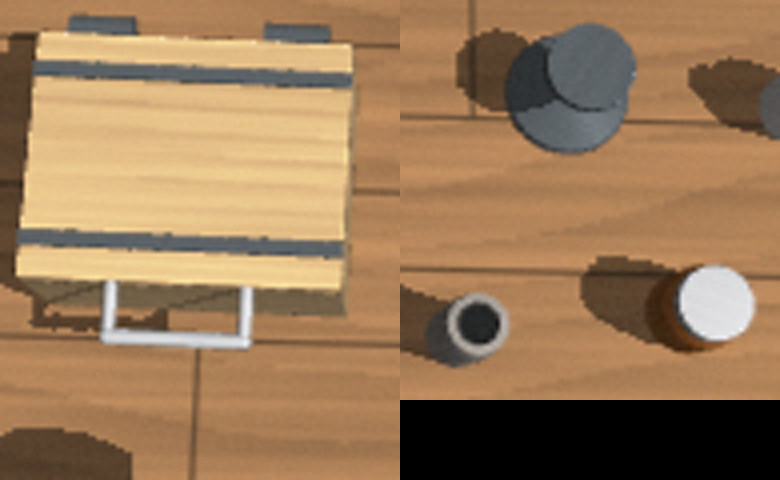

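View pics/c2.png

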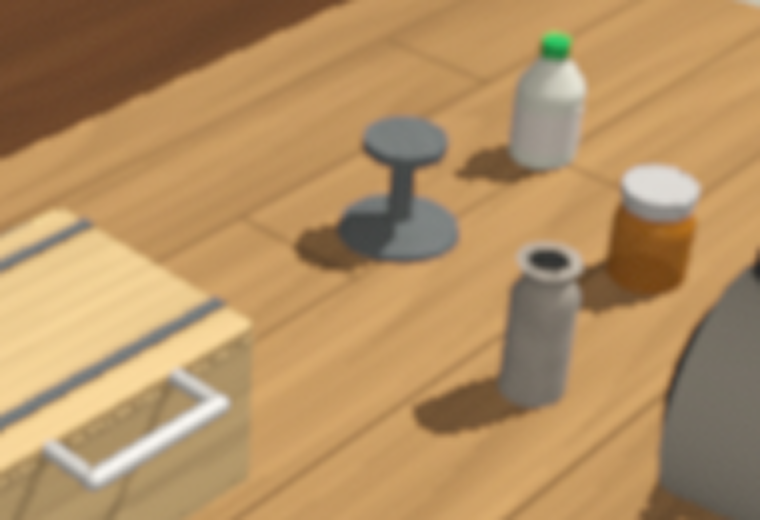

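In the top crop, the vase lip centre is (477,324), the stand head (591,67), and the bar ends (103,336) and (250,344). In the side crop, the lip is (549,261), the head (405,139), and the bar ends (95,480) and (223,404). I'll refine these with masks and compare the two views.

Run:
```python
from h import *
T=np.load("pics/top0.npz");S=np.load("pics/side0.npz")
f=lambda x,y,u0,v0:((x+.5)/4-.5+u0,(y+.5)/4-.5+v0)
for n,z,a,b in [("vase lip",112,f(77,324,290,150),f(549,261,200,120)),("head",90,f(191,67,290,150),f(405,139,200,120)),("foot",5,f(167,93,290,150),f(399,228,200,120)),
 ("barL",126,f(105,337,150,130),f(97,479,200,120)),("barR",126,f(248,345,150,130),f(222,404,200,120)),("jar",85,f(316,303,290,150),f(660,189,200,120))]:
    o1,d1=ray(T,a);o2,d2=ray(S,b)
    s=np.linalg.lstsq(np.c_[d1,-d2],o2-o1,rcond=None)[0]
    print(n,"top",onz(T,a,z).round(1),"side",onz(S,b,z).round(1),"tri",((o1+d1*s[0]+o2+d2*s[1])/2).round(1),"gap",np.linalg.norm(o1+d1*s[0]-o2-d2*s[1]).round(1))
# masks: lip & head & bar in top
C=T["color"].astype(int);hsv=cv2.cvtColor(T["color"],cv2.COLOR_RGB2HSV)
def blob(m,roi,name,z):
    u0,v0,u1,v1=roi;mm=np.zeros(m.shape,np.uint8);mm[v0:v1,u0:u1]=m[v0:v1,u0:u1]
    cs,_=cv2.findContours(mm,0,1);c=max(cs,key=cv2.contourArea)
    r=cv2.minAreaRect(c);e=cv2.fitEllipse(c);print(name,"rect",r,"ell",e)
    print("  ell centre at z",onz(T,e[0],z).round(1))
    return r
g=(hsv[:,:,1]<45)
blob(g&(hsv[:,:,2]>140),(295,220,325,245),"lip",112)
r=blob(g&(hsv[:,:,2]>150),(170,200,220,222),"bar+arms",126)
blob(g&(hsv[:,:,2]>170),(350,210,385,245),"jar",85)
m=g&(hsv[:,:,2]>170)
ys,xs=np.nonzero(m[205:222,172:220]);print("bar px rows",ys.min()+205,ys.max()+205,xs.min()+172,xs.max()+172)
# lid corners / arms yaw
```

```text
vase lip top [ 452.6 -142.1  112. ] side [ 455.4 -146.1  112. ] tri [ 452.4 -141.5  115.6] gap 0.3
head top [ 656.8 -236.4   90. ] side [ 658.8 -237.2   90. ] tri [ 657.  -235.8   91.1] gap 1.2
foot top [ 657.5 -236.6    5. ] side [ 657.6 -237.5    5. ] tri [ 657.1 -236.5    5.7] gap 0.4
barL top [491.3 249.3 126. ] side [494.6 243.1 126. ] tri [490.1 247.7 131.9] gap 1.2
barR top [487.9 144.6 126. ] side [492.3 143.4 126. ] tri [488.7 145.2 128.7] gap 2.8
jar top [ 475.2 -328.3   85. ] side [ 475.2 -326.9   85. ] tri [ 475.6 -328.4   84.1] gap 0.6
lip rect ((309.0, 231.0), (14.0, 14.0), 90.0) ell ((309.1174621582031, 230.72796630859375), (13.866445541381836, 14.352513313293457), 143.1751251220703)
  ell centre at z [ 452.3 -142.8  112. ]
bar+arms rect ((193.85000610351562, 208.5500030517578), (37.11231994628906, 15.209004402160645), 3.3664605617523193) ell ((193.90481567382812, 207.23536682128906), (18.298828125, 39.77042007446289), 92.62813568115234)
  ell centre at z [512.2 197.7 126. ]
jar rect ((368.7000427246094, 225.4000244140625), (18.335756301879883, 16.994115829467773), 63.43495178222656) ell ((368.82025146484375, 225.20672607421875), (16.97770881652832, 18.367277145385742), 136.2845916748047)
  ell centre at z [ 475.8 -328.9   85. ]
bar px rows 205 216 175 212
```

```bash
cat >> h.py <<'E'
from scipy.spatial.transform import Rotation as Ro
def to(g):  # shift in tool axes for grasp point to world g
    from plant import bot, workorder, capture
    o=bot.get_obs();R=Ro.from_euler("xyz",o["tcp_rot"]).as_matrix()
    p=o["tool_pos"]+R@[0,0,159]
    print("t",round(o["time"],2),"grasp",p.round(1),"rpy",o["tcp_rot"].round(3),"shift",(R.T@(np.array(g)-p)).round(1),"F",o["contact_force"].round(1),"w",round(o["grip_width"],1),"ff",round(o["finger_force"],1),"j",o["joint_positions"].round(2))
E
python3 -c "
from h import *
to((453,-143,220))"
```

```text
t 0.1 grasp [ 139.4 -505.8  245.1] rpy [-3.14  -0.     0.269] shift [ 398.7 -266.5   25.6] F [-0.1 -0.  -0.5] w 91.8 ff 0.0 j [-1.45  0.34  1.52 -0.    1.28 -0.15]
```

```bash
python3 shift.py '[[92,60,-40,0,0],[92,115,-75,0,0],[92,165,-110,0,0],[92,215,-142,0,0],[92,260,-173,0,0]]'; python3 -c "
from h import *
to((453,-143,180))"
```

```text
time: 0.72
tool_pos: [345.1, -268.6, 404.6]
tcp_rot: [3.141, -0.0, 0.268]
contact_force: [0.8, -0.3, -0.0]
grip_width: 91.9
finger_force: 0.0
t 0.72 grasp [ 345.1 -268.6  245.6] rpy [ 3.141 -0.     0.268] shift [137.3 -92.5  65.6] F [ 0.8 -0.3 -0. ] w 91.9 ff 0.0 j [-0.84  0.18  1.75  0.    1.21  0.47]
```

```bash
python3 shift.py '[[92,50,-33,0,0],[92,100,-66,0,0],[92,137,-92,20,0],[92,137,-92,20,0]]'
python3 - <<'E'
from h import *
from plant import bot, workorder, capture
to((453,-143,70))
c=capture("wrist");cv2.imwrite("pics/w1.png",c["color"][:,:,::-1])
s=capture("top");cv2.imwrite("pics/t1.png",s["color"][:,:,::-1])
# where the vase lip centre should show in the wrist picture
X=c["R"]@np.array([453,-143,112.])+c["t"];th=np.arctan2(np.hypot(X[0],X[1]),X[2]);r=th*c["K"][0,0]
print(c["K"][:2,2]+r*X[:2]/np.hypot(X[0],X[1]))
E
```

```text
time: 1.23
tool_pos: [452.7, -142.8, 383.1]
tcp_rot: [-3.139, 0.002, 0.273]
contact_force: [-0.5, -0.1, 0.2]
grip_width: 91.8
finger_force: 0.0
t 1.23 grasp [ 452.3 -142.5  224.1] rpy [-3.139e+00  2.000e-03  2.730e-01] shift [  0.9   1.1 154.1] F [-0.5 -0.1  0.2] w 91.8 ff 0.0 j [-0.47  0.27  1.69  0.    1.18  0.83]
[255.06577087 197.74788802]
```

View pics/w1.png

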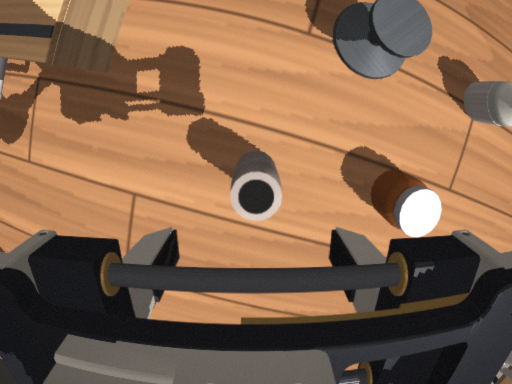

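The wrist view shows the lip at (256,195), and I predicted (255,198), so the measurement holds. The fingers straddle it, so I'll descend.

```bash
python3 shift.py '[[92,1,1,50,0],[92,1,1,95,0],[92,1,1,130,0],[92,1,1,153,0],[92,1,1,153,0]]'; python3 shift.py '[[30,0,0,0,0],[30,0,0,0,0],[30,0,0,0,0],[30,0,0,0,0]]';python3 shift.py '[[30,0,0,0,0],[30,0,0,0,0]]'; python3 -c "
from h import *
to((453,-143,70))"
```

```text
time: 1.95
tool_pos: [452.2, -147.0, 230.9]
tcp_rot: [-3.14, 0.002, 0.267]
contact_force: [0.6, 0.4, 0.4]
grip_width: 91.7
finger_force: 0.0
time: 2.45
tool_pos: [453.1, -145.9, 232.1]
tcp_rot: [3.141, -0.001, 0.269]
contact_force: [-0.3, -1.0, 0.4]
grip_width: 56.5
finger_force: 0.0
time: 2.7
tool_pos: [453.1, -145.8, 231.9]
tcp_rot: [-3.142, -0.0, 0.269]
contact_force: [-0.4, 1.2, 3.6]
grip_width: 49.8
finger_force: 29.9
t 2.7 grasp [ 453.1 -145.8   72.9] rpy [-3.142 -0.     0.269] shift [ 0.7 -2.7  2.9] F [-0.4  1.2  3.6] w 49.8 ff 29.9 j [-0.47  0.48  1.87  0.    0.79  0.83]
```

```bash
python3 shift.py '[[30,0,0,-20,0],[30,0,0,-60,0],[30,0,0,-105,0],[30,0,0,-130,0],[30,0,0,-130,0]]'; python3 -c "
from h import *
to((657.5,-236.5,190))"
```

```text
time: 3.32
tool_pos: [453.3, -146.1, 362.9]
tcp_rot: [3.139, -0.003, 0.269]
contact_force: [0.5, -0.0, -2.7]
grip_width: 49.5
finger_force: 29.9
t 3.33 grasp [ 453.8 -146.4  203.9] rpy [ 3.139e+00 -3.000e-03  2.690e-01] shift [172.4 141.   14.7] F [ 0.5 -0.  -2.7] w 49.5 ff 29.9 j [-0.47  0.29  1.72 -0.    1.12  0.83]
```

```bash
python3 shift.py '[[30,40,33,0,0],[30,82,67,0,0],[30,124,101,0,0],[30,158,129,0,0],[30,173,141,0,0]]';python3 shift.py '[[30,0,0,10,0],[30,0,0,15,0],[30,0,0,15,0]]'
python3 - <<'E'
from h import *
from plant import bot, workorder, capture
to((657.5,-236.5,165))
for n in("side","top"):
    c=capture(n);np.savez(f"pics/{n}2.npz",**c)
    if n=="side":
        u=proj(c,[657,-236,120]).astype(int);print(u)
        a=c["color"][u[1]-60:u[1]+60,u[0]-60:u[0]+60];a=cv2.resize(a,None,fx=4,fy=4,interpolation=2)
    else:
        u=proj(c,[657,-236,150]).astype(int);print(u)
        b=c["color"][u[1]-60:u[1]+60,u[0]-40:u[0]+40];b=cv2.resize(b,None,fx=4,fy=4,interpolation=2)
cv2.imwrite("pics/p2.png",np.hstack([a,b])[:,:,::-1])
E
```

```text
time: 3.95
tool_pos: [658.7, -236.8, 357.5]
tcp_rot: [-3.139, 0.003, 0.269]
contact_force: [-0.1, -0.3, -2.4]
grip_width: 49.4
finger_force: 29.9
time: 4.32
tool_pos: [656.6, -235.5, 345.6]
tcp_rot: [-3.14, 0.002, 0.269]
contact_force: [0.9, -0.2, -2.2]
grip_width: 49.4
finger_force: 29.9
t 4.33 grasp [ 656.2 -235.3  186.6] rpy [-3.14e+00  2.00e-03  2.69e-01] shift [ 1.   1.5 21.5] F [ 0.9 -0.2 -2.2] w 49.4 ff 29.9 j [-0.45  0.71  1.06 -0.    1.37  0.85]
[301 146]
[342 160]
```

View pics/p2.png

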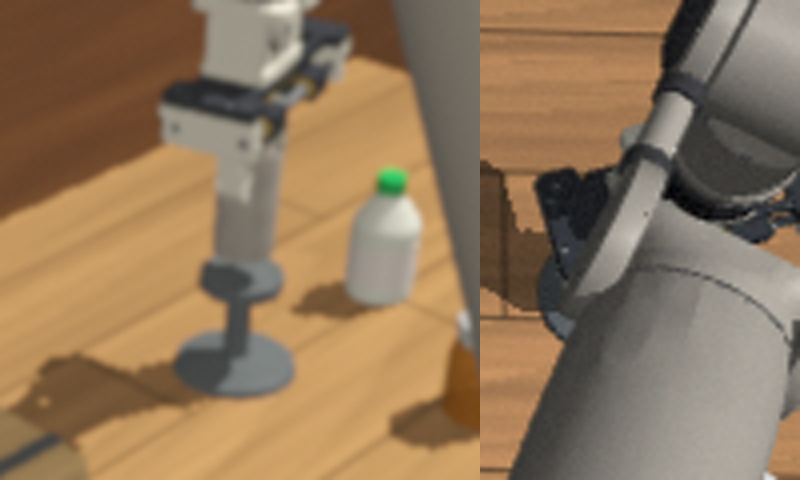

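The vase hangs upright over the head: its foot spans columns 215–274 (centre 245), against 244 expected for the head axis. I'll lower it gently.

```bash
python3 shift.py '[[30,1,1,8,0],[30,1,1,15,0],[30,1,1,19,0],[30,1,1,21,0],[30,1,1,21,0]]'; python3 -c "
from h import *
to((657.5,-236.5,163))"
```

```text
time: 5.05
tool_pos: [658.5, -236.6, 325.6]
tcp_rot: [3.142, 0.0, 0.269]
contact_force: [-0.0, -0.3, -2.8]
grip_width: 49.5
finger_force: 29.9
t 5.05 grasp [ 658.5 -236.6  166.6] rpy [3.142 0.    0.269] shift [-0.9 -0.4  3.6] F [-0.  -0.3 -2.8] w 49.5 ff 29.9 j [-0.45  0.73  1.08 -0.    1.33  0.85]
```

```bash
python3 shift.py '[[30,0,0,1,0],[30,0,0,2,0],[30,0,0,2,0]]'; python3 shift.py '[[30,0,0,1,0],[30,0,0,1,0]]'; python3 shift.py '[[30,0,0,1,0],[30,0,0,1,0]]'
```

```text
time: 5.42
tool_pos: [658.5, -236.6, 323.7]
tcp_rot: [3.142, 0.0, 0.269]
contact_force: [-0.5, 0.4, -2.0]
grip_width: 49.4
finger_force: 29.9
time: 5.68
tool_pos: [658.5, -236.6, 322.6]
tcp_rot: [-3.142, 0.0, 0.269]
contact_force: [-0.1, 1.5, -1.7]
grip_width: 49.6
finger_force: 29.9
time: 5.92
tool_pos: [658.5, -236.6, 321.9]
tcp_rot: [3.141, -0.0, 0.269]
contact_force: [0.4, 0.9, -0.4]
grip_width: 49.5
finger_force: 29.9
```

```bash
python3 shift.py '[[30,0,0,1,0],[30,0,0,1,0]]'; python3 shift.py '[[54,0,0,0,0],[92,0,0,0,0],[92,0,0,0,0],[92,0,0,0,0],[92,0,0,0,0]]'; python3 shift.py '[[92,0,0,0,0],[92,0,0,-15,0],[92,0,0,-50,0],[92,0,0,-95,0],[92,0,0,-125,0]]'
```

```text
time: 6.18
tool_pos: [658.6, -236.5, 321.8]
tcp_rot: [3.141, -0.001, 0.269]
contact_force: [-1.5, 1.8, 4.9]
grip_width: 49.2
finger_force: 29.9
time: 6.8
tool_pos: [658.5, -236.7, 320.6]
tcp_rot: [3.142, 0.0, 0.269]
contact_force: [0.6, -0.8, -0.3]
grip_width: 88.9
finger_force: 0.0
time: 7.42
tool_pos: [658.2, -236.5, 449.8]
tcp_rot: [3.139, -0.003, 0.269]
contact_force: [0.1, 0.3, -0.2]
grip_width: 92.1
finger_force: 0.0
```

Run:
```python
from h import *
from plant import bot, workorder, capture
to((490,196,235))
c=capture("side");u=proj(c,[657,-236,150]).astype(int)
a=cv2.resize(c["color"][u[1]-60:u[1]+60,u[0]-60:u[0]+60],None,fx=4,fy=4,interpolation=2)
cv2.imwrite("pics/p3.png",a[:,:,::-1]);print(proj(c,[657.5,-236.5,90])-u+60,proj(c,[657.5,-236.5,202])-u+60)
```

```text
t 7.42 grasp [ 658.9 -236.8  290.8] rpy [ 3.139e+00 -3.000e-03  2.690e-01] shift [ -48.  -462.3   54.3] F [ 0.1  0.3 -0.2] w 92.1 ff 0.0 j [-0.45  0.67  0.86 -0.    1.61  0.85]
[59.04518169 76.58543806] [61.67160306 44.94305432]
```

View pics/p3.png

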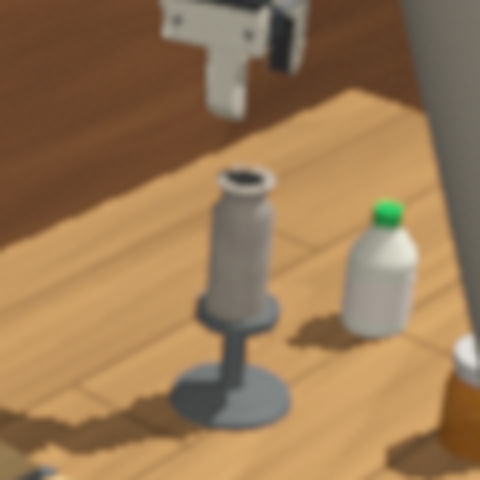

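The vase stands centred on the head: the lip is at (246,181) and I predicted (247,180). Next I'll go to the bar, turning the gripper across it.

```bash
python3 shift.py '[[60,-6,-55,0,-0.17],[60,-12,-110,0,-0.34],[60,-18,-165,0,-0.51],[28,-24,-220,0,-0.68],[28,-28,-272,0,-0.85]]'; python3 -c "
from h import *
to((490,196,200))"
```

```text
time: 8.1
tool_pos: [558.2, 19.8, 446.8]
tcp_rot: [3.14, -0.001, 1.124]
contact_force: [0.6, 0.5, -0.2]
grip_width: 46.5
finger_force: 0.0
t 8.1 grasp [558.4  19.8 287.8] rpy [ 3.140e+00 -1.000e-03  1.124e+00] shift [ 129.3 -137.9   87.6] F [ 0.6  0.5 -0.2] w 46.5 ff 0.0 j [-0.1   0.38  1.36  0.    1.41  0.34]
```

```bash
python3 shift.py '[[28,32,-34,15,-0.14],[28,65,-69,30,-0.28],[28,98,-104,50,-0.42],[28,129,-138,70,-0.42],[28,129,-138,80,-0.42]]'
python3 - <<'E'
from h import *
from plant import bot, workorder, capture
to((490,196,126))
c=capture("wrist");cv2.imwrite("pics/w2.png",c["color"][:,:,::-1])
def pw(X):
    X=c["R"]@np.array(X,float)+c["t"];h=np.hypot(X[0],X[1]);return c["K"][:2,2]+np.arctan2(h,X[2])*c["K"][0,0]*X[:2]/h
for X in([490,196,126],[491,246,126],[489,146,126]):print(pw(X).round(1))
E
```

```text
time: 8.72
tool_pos: [490.1, 196.8, 365.5]
tcp_rot: [-3.141, -0.0, 1.543]
contact_force: [0.4, 0.2, -0.1]
grip_width: 27.7
finger_force: 0.0
t 8.72 grasp [490.  196.9 206.5] rpy [-3.141 -0.     1.543] shift [-0.9  0.  80.5] F [ 0.4  0.2 -0.1] w 27.7 ff 0.0 j [0.24 0.38 1.58 0.   1.18 0.26]
[252.2 210.9]
[251.6 147.7]
[252.7 265.7]
```

View pics/w2.png

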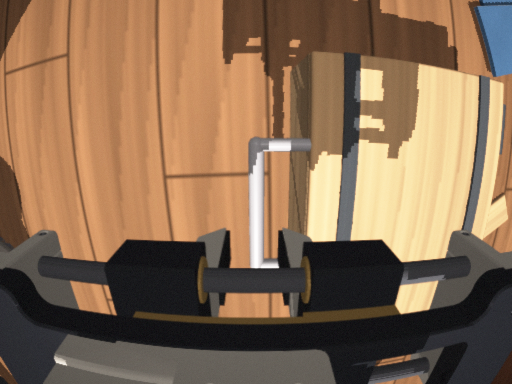

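The bar appears at column 256.5, from row 145 to row 265, midway between the fingertips (230 and 283). I'll go down in stages and watch the force.

```bash
python3 shift.py '[[28,0,1,25,0],[28,0,1,45,0],[28,0,1,55,0],[28,0,1,60,0],[28,0,1,60,0]]'; python3 shift.py '[[28,0,0,8,0],[28,0,0,15,0],[28,0,0,19,0],[28,0,0,19,0]]';  python3 -c "
from h import *
to((490,196,126))"
```

```text
time: 9.4
tool_pos: [492.8, 194.2, 306.1]
tcp_rot: [3.141, -0.0, 1.538]
contact_force: [0.9, 0.5, -0.3]
grip_width: 28.1
finger_force: 0.0
time: 9.9
tool_pos: [492.4, 194.5, 286.3]
tcp_rot: [-3.141, 0.0, 1.539]
contact_force: [-0.3, -0.2, -0.5]
grip_width: 27.8
finger_force: 0.0
t 9.9 grasp [492.3 194.4 127.3] rpy [-3.141  0.     1.539] shift [ 1.5 -2.3  1.3] F [-0.3 -0.2 -0.5] w 27.8 ff 0.0 j [ 0.23  0.48  1.67 -0.    0.99  0.26]
```

```bash
python3 shift.py '[[18,0,0,0,0],[16,0,0,0,0]]'; python3 shift.py '[[14,0,0,0,0],[14,0,0,0,0]]';  python3 -c "
from h import *
to((490,196,126))"
```

```text
time: 10.15
tool_pos: [492.6, 194.5, 286.9]
tcp_rot: [3.141, -0.0, 1.539]
contact_force: [0.1, -0.6, -0.0]
grip_width: 17.2
finger_force: 0.0
time: 10.4
tool_pos: [492.5, 194.5, 286.8]
tcp_rot: [3.141, 0.0, 1.539]
contact_force: [0.1, 0.1, 0.1]
grip_width: 14.0
finger_force: 0.0
t 10.4 grasp [492.5 194.5 127.8] rpy [3.141 0.    1.539] shift [ 1.5 -2.6  1.8] F [0.1 0.1 0.1] w 14.0 ff 0.0 j [ 0.23  0.47  1.67 -0.    0.99  0.26]
```

```bash
python3 shift.py '[[6,0,0,0,0],[6,0,0,0,0],[6,0,0,0,0]]';  python3 - <<'E'
from h import *
from plant import bot, workorder, capture
to((492,194,126))
R=Ro.from_euler("xyz",bot.get_obs()["tcp_rot"]).as_matrix()
b=np.array([np.cos(-.025),np.sin(-.025),0])  # box x
for th in(0,.15,.3,.45,.6,.7,.8,.86,.9):
    dx=230*(1-np.cos(th))+6*np.sin(th);dz=230*np.sin(th)+6*np.cos(th)-6
    print(th,(R.T@(b*dx+[0,0,dz])).round(1))
E
```

```text
time: 10.78
tool_pos: [492.1, 194.5, 286.6]
tcp_rot: [-3.14, 0.0, 1.539]
contact_force: [-3.9, 0.5, 2.0]
grip_width: 10.7
finger_force: 30.0
t 10.78 grasp [491.9 194.4 127.6] rpy [-3.14   0.     1.539] shift [-0.4  0.1  1.6] F [-3.9  0.5  2. ] w 10.7 ff 30.0 j [0.23 0.47 1.67 0.   0.99 0.26]
0 [0. 0. 0.]
0.15 [  0.    3.4 -34.3]
0.3 [  0.1  12.  -67.7]
0.45 [  0.1  25.4 -99.5]
0.6 [   0.3   43.4 -128.9]
0.7 [   0.4   57.8 -146.8]
0.8 [   0.5   73.9 -163.3]
0.86 [   0.5   84.3 -172.3]
0.9 [   0.6   91.5 -178. ]
```

```bash
python3 shift.py '[[6,0,0.2,-7,0],[6,0,1,-18,0],[6,0,3.4,-34,0],[6,0,7,-51,0],[6,0,12,-68,0]]'; python3 shift.py '[[6,0,3.5,-12,0],[6,0,8,-22,0],[6,0,13.4,-32,0],[6,0,13.4,-32,0]]'; python3 -c "
from h import *
to((492+25.4,194,127+99.5))"
```

```text
time: 11.4
tool_pos: [504.1, 194.1, 355.7]
tcp_rot: [-3.14, -0.0, 1.539]
contact_force: [-1.8, 1.2, -2.1]
grip_width: 10.9
finger_force: 30.0
time: 11.9
tool_pos: [517.3, 193.9, 387.6]
tcp_rot: [-3.139, -0.0, 1.539]
contact_force: [-8.7, 1.7, 3.0]
grip_width: 10.9
finger_force: 30.0
t 11.9 grasp [516.9 193.9 228.6] rpy [-3.139 -0.     1.539] shift [0.1 0.5 2.1] F [-8.7  1.7  3. ] w 10.9 ff 30.0 j [0.22 0.41 1.47 0.   1.26 0.25]
```

```bash
python3 shift.py '[[6,0,4,-8,0],[6,0,8.5,-15,0],[6,0,13,-23,0],[6,0,17.5,-30,0],[6,0,17.5,-30,0]]'
python3 - <<'E'
from h import *
from plant import bot, workorder, capture
to((492+43.4,194,127+128.9))
c=capture("side");cv2.imwrite("pics/s4.png",c["color"][100:300,100:330,::-1].repeat(3,0).repeat(3,1))
for th in(.55,.6,.65):print(th,[(proj(c,[492+230*(1-np.cos(th))+6*np.sin(th),194+d,126+230*np.sin(th)+6*np.cos(th)-6])-[100,100])*3 for d in(-50,50)])
E
```

```text
time: 12.52
tool_pos: [535.0, 193.4, 417.9]
tcp_rot: [-3.141, -0.001, 1.539]
contact_force: [-8.3, 3.2, 3.2]
grip_width: 10.6
finger_force: 30.0
t 12.53 grasp [534.9 193.5 258.9] rpy [-3.141e+00 -1.000e-03  1.539e+00] shift [0.5 0.5 3. ] F [-8.3  3.2  3.2] w 10.6 ff 30.0 j [0.21 0.41 1.38 0.   1.35 0.24]
0.55 [array([432.80447943, 220.095466  ]), array([334.15385785, 271.68345173])]
0.6 [array([426.88932788, 206.47385906]), array([327.68372445, 257.27283093])]
0.65 [array([420.53791608, 192.95725424]), array([320.79530963, 242.94710004])]
```

View pics/s4.png

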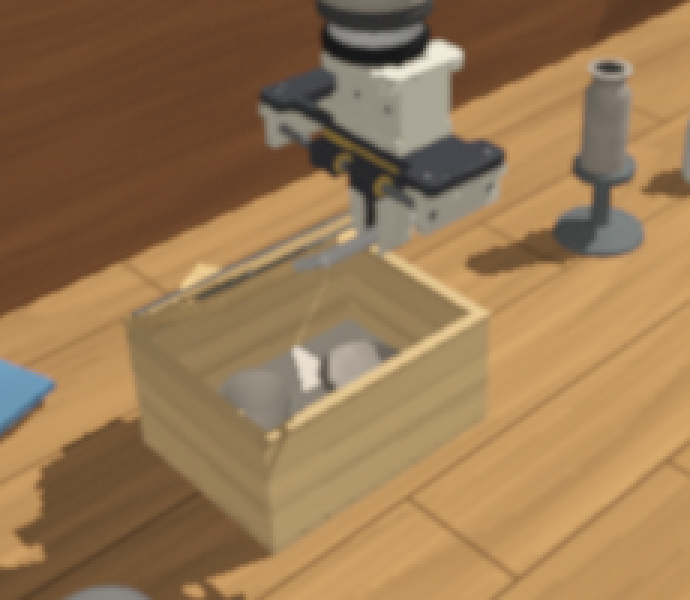

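The bar runs from about (328,257) up under the fingers at (375,235), as predicted for about 0.6 rad, and the vase still stands. I'll continue past the balance point.

```bash
python3 shift.py '[[6,0,7,-9,0],[6,0,14.4,-18,0],[6,0,22,-26,0],[6,0,30.5,-34.5,0],[6,0,30.5,-34.5,0]]';python3 -c "
from h import *
to((492+73.9,194,127+163.3))"
```

```text
time: 13.2
tool_pos: [565.4, 192.6, 453.8]
tcp_rot: [3.141, -0.002, 1.539]
contact_force: [-10.1, 1.4, 9.9]
grip_width: 11.3
finger_force: 30.0
t 13.2 grasp [565.5 192.9 294.8] rpy [ 3.141e+00 -2.000e-03  1.539e+00] shift [1.1 0.3 4.5] F [-10.1   1.4   9.9] w 11.3 ff 30.0 j [0.2  0.45 1.23 0.   1.47 0.23]
```

```bash
python3 shift.py '[[6,0,5,-5,0],[6,0,10.5,-9,0],[6,0,16,-13.5,0],[6,0,16,-13.5,0],[6,0,16,-13.5,0]]';python3 - <<'E'
from h import *
from plant import bot, workorder, capture
to((492+91.5,194,127+178))
c=capture("side");cv2.imwrite("pics/s5.png",c["color"][100:250,170:330,::-1].repeat(4,0).repeat(4,1))
for th in(.8,.85,.9,.95):
  f=lambda d,r:(proj(c,[722-r*np.cos(th)+6*np.sin(th),194+d,120+r*np.sin(th)+6*np.cos(th)])-[170,100])*4
  print(th,f(50,230).round(),f(-50,230).round(),f(120,190).round())
E
```

```text
time: 13.82
tool_pos: [581.4, 192.2, 466.9]
tcp_rot: [3.14, -0.002, 1.54]
contact_force: [-6.2, 2.8, 7.3]
grip_width: 10.7
finger_force: 30.0
t 13.82 grasp [581.7 192.5 307.9] rpy [ 3.14e+00 -2.00e-03  1.54e+00] shift [1.6 1.7 2.9] F [-6.2  2.8  7.3] w 10.7 ff 30.0 j [0.19 0.47 1.15 0.   1.52 0.22]
0.8 [117. 268.] [252. 205.] [-15. 342.]
0.85 [106. 250.] [242. 188.] [-24. 327.]
0.9 [ 95. 233.] [231. 172.] [-33. 312.]
0.95 [ 83. 216.] [220. 156.] [-43. 298.]
```

View pics/s5.png

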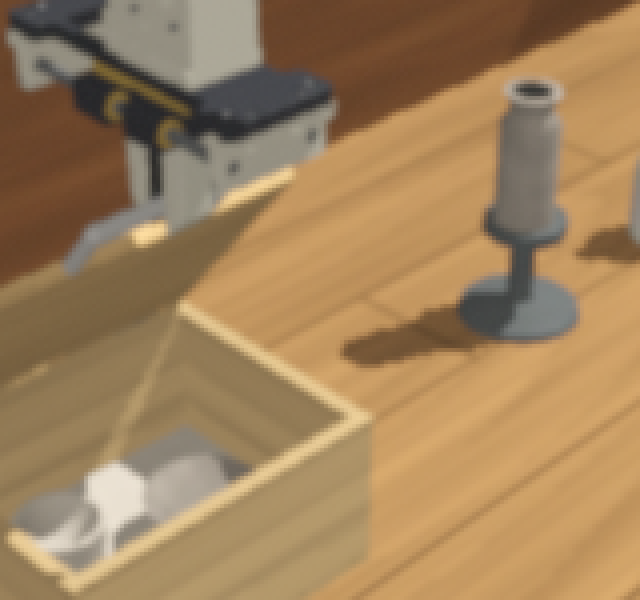

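The bar's left end is at (90,235), and 0.90 rad predicts (95,233), so the lid is past balance and still held. Now I'll ease it back to about 0.71 rad.

```bash
python3 shift.py '[[6,0,-4,4,0],[6,0,-7.5,7.5,0],[6,0,-11.5,11,0],[6,0,-15.5,14.7,0],[6,0,-15.5,14.7,0]]';python3 shift.py '[[6,0,-4,4,0],[6,0,-8,8,0],[6,0,-14.5,14.8,0],[6,0,-14.5,14.8,0],[6,0,-14.5,14.8,0]]';python3 - <<'E'
from h import *
from plant import bot, workorder, capture
to((492+59.5,194,127+148.5))
c=capture("side");cv2.imwrite("pics/s6.png",c["color"][100:250,170:330,::-1].repeat(4,0).repeat(4,1))
for th in(.6,.65,.7,.75,.8):
  f=lambda d,r:(proj(c,[722-r*np.cos(th)+6*np.sin(th),194+d,120+r*np.sin(th)+6*np.cos(th)])-[170,100])*4
  print(th,f(50,230).round(),f(50,195).round())
E
```

```text
time: 14.5
tool_pos: [565.1, 192.6, 452.7]
tcp_rot: [3.141, -0.001, 1.54]
contact_force: [-10.9, 1.8, 12.6]
grip_width: 10.9
finger_force: 30.0
time: 15.12
tool_pos: [550.8, 192.9, 437.3]
tcp_rot: [-3.141, -0.001, 1.54]
contact_force: [-12.2, 0.5, 10.0]
grip_width: 11.1
finger_force: 30.0
t 15.12 grasp [550.7 193.1 278.3] rpy [-3.141e+00 -1.000e-03  1.540e+00] shift [1.  0.8 2.8] F [-12.2   0.5  10. ] w 11.1 ff 30.0 j [0.21 0.43 1.3  0.   1.41 0.24]
0.6 [157. 343.] [125. 352.]
0.65 [148. 324.] [117. 336.]
0.7 [138. 305.] [109. 320.]
0.75 [128. 286.] [101. 305.]
0.8 [117. 268.] [ 92. 290.]
```

View pics/s6.png

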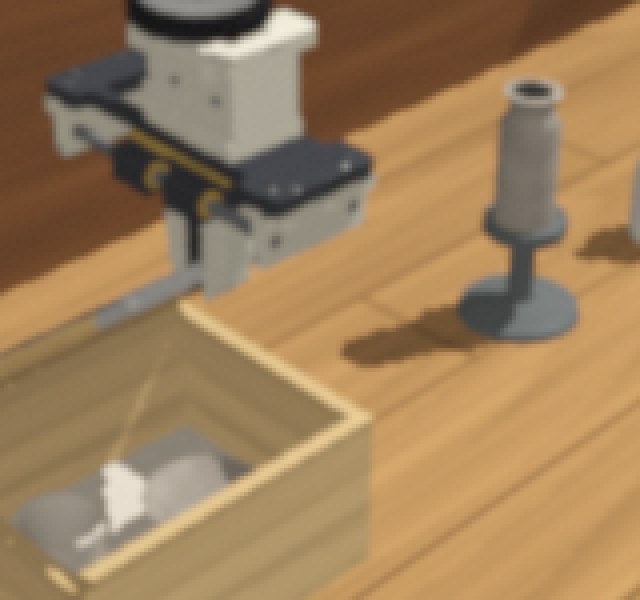

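The bar corner is at about (133,305) and the arm end at (102,322), which reads 0.70–0.72 rad. The lid is still held and the vase is standing, so I'll let it settle and hand in.

```bash
python3 shift.py '[[6,0,0,0,0],[6,0,0,0,0],[6,0,0,0,0]]'; python3 -c "
from plant import bot, workorder, capture
print(workorder.close_job())"
```

```text
time: 15.55
tool_pos: [550.8, 192.9, 437.3]
tcp_rot: [-3.141, -0.001, 1.539]
contact_force: [-11.5, 0.7, 10.4]
grip_width: 10.9
finger_force: 30.0
the job is handed in; nothing more can be done
None
```

The job is handed in, with no verdict returned: the vase stands released in the middle of the stand, and the lid was raised to about 0.90 rad, eased back and is held at about 0.71 rad (41°), at 15.6 s, with the jar, can and bottle not touched.

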